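Load the medallion block into the carver's dovetail holder

ROBOT

A 6-joint arm with a two-finger parallel gripper is mounted at the origin on the work surface. World frame = base frame: x ahead of the robot, y to its left, z up, the work surface at z = 0. Lengths are in m, angles in rad, forces in N, time in s.
With the tool pointing down it reaches from about 0.35 to 0.975 m from the base axis. Payload 4.9 kg.
Tool frame: the origin (TCP) lies on the mounting face of the last link; the fingertips stand 173 mm ahead of it and the grasp point (between the pads) lies 155 mm ahead of it; z points along the fingers, y is the direction in which the jaws open and shut (so a half turn about z gives the same grasp; the last joint's range is limited). The gripper opens to 85 mm and grips with 20 to 120 N. Pads are 22 mm wide; open, the fingers measure 114 mm over their backs; the gripper's body (76 mm by 85 mm) begins 54 mm behind the grasp point. The pads swing forward as they close: fully open they stand 13 mm farther back than shut.
Start: joints at [1.156, 0.053, 1.613, -0, 1.476, -0.119], TCP at [0.182, 0.598, 0.405] pointing down, gripper open.
Joint ranges: [-3.01, 3.01], [-1.01, 2.22], [0.06, 2.58], [-1.02, 4.17], [0.09, 2.62], [-3.14, 3.14]. Speed limits (rad/s): [2.57, 2.57, 3.14, 3.14, 3.14, 3.14].

INTERFACE

Orientations are given as a unit quaternion [w, x, y, z].
In Python, from plant import manip gives the robot as it stands.
- The arm moves only by the tool play_rows, never from a script. Its argument "increments" is a list of rows, each an object with "offset": the shift along the tool's x, y, z in mm, a list of three; "twist": the turn about the tool's z in rad; "grip": the opening, from 0 (shut) to 1 (fully open). In form: [{"offset": [dx, dy, dz], "twist": twist, "grip": grip}, ...]. A call has 1 to 5 rows; each row is the pose to reach, as a shift and turn from the pose commanded when the call began, along the tool's axes at that moment; what a row does not reach only later rows make up. A row lasts 1/12 s, in which the tool goes at most 41.7 mm and 7.16 degrees, less where a joint would pass 70% of its speed; a pose out of reach is approached as far as the arm can. A call with a gripper value outside its range is refused whole. The fingers move at their own pace and stop on an object; the grip force is fixed at half the most. Time passes only in rows, so rows that repeat a pose let the fingers close. It gives the time, the measured TCP pose, the force and the opening at its end, in the units of the state.
- manip.state(): the state, without advancing time (a new reading comes with each control period).
- manip.grab_frame(name): name is "scene" or "side" or "wrist"; returns the picture (420x560x3 uint8, blue, green, red); there is no depth.
- manip.get_calibration(name): a dict with "fx", "fy", "cx", "cy" (pixels), "k1" (the pictures are not rectified: a ray, as slopes to the right and down, at radius r is drawn at 1 + k1 r^2 times it, then the intrinsics apply), "T" (4x4, takes a point from camera to world coordinates). Camera axes: x right, y down, z forward; pixel columns grow to the right and rows downward; lengths in m; the calibration is good to about 2 mm. A picture is of the moment at which its call begins: read the wrist's pose just before it. get_calibration takes no time and is no camera call; for the wrist camera it gives the pose at the moment of the call.
- manip.job_done(): hands the job in, once; it reports no verdict.
Trained networks look in the newest picture that a camera, given by its name, has taken for a name from the list of things; names that differ only in an ending like _2 or _b are one class to them, and where a whole thing is asked for, a point or a joint stands for the part that bears it (a point fixed in the world has none). Each returns a list of dicts, best first, with "p" (0 to 1); they miss things now and then, are a little off and sometimes report something else, mostly with a low value. They report only what shows in the picture. A call takes as long as a camera call. They do not tell look-alikes from the thing itself.
- manip.boxes_of(query, camera): "xyz" ([x, y, z] in m, in the coordinates of the camera as it stood for that picture, good to about 4 mm: the middle of the surface that is visible of it).
- manip.tip_of(query, camera): "xyz" ([x, y, z] in m, in the coordinates of the camera as it stood for that picture, good to about 4 mm: a listed point, or the origin of a listed thing).
The state is a dict: "time": time; "joint_pos": joint angles; "joint_vel": joint speeds; "joint_efforts": joint torques, N m; "tool_pos": TCP position; "tool_rot": TCP orientation; "contact_force": force on the tool from outside, world axes, zero at the start; "ft_torque": the same for the moment, N m; "gripper_width": opening from 0.0 (shut) to 1.0 (fully open).
Only numpy, scipy, OpenCV 4.12 (cv2) and the standard library are available. Lean on these libraries where they do the work, as an engineer would, in place of code of your own. Each camera call takes 0.05 s, during which the arm holds its last target. There are 200 camera calls.

TASK

Mount the red-brown block with the pale oval medallion in the carving holder: set its steel plate down on the open end of the holder's bed and slide it fully home under the dovetail jaws, until the red catch springs up through the window in the plate's leading end, then let go. Leave the pale block alone.

Things in the scene. Friction and masses are not known exactly. Their poses are not given: they have to be found in the camera images.
- red_block: Block to mount: red-brown wood, pale oval medallion on top, on a steel dovetail plate; 0.2-0.4 kg. Origin: centre of the plate's underside, z up. Plate 92 (x) x 64 (y) x 12 mm, sides sloping in at 45 deg to 47 mm at its top, a 16 x 28 mm window near each end. Wood 48 (x) x 40 (y) mm, from z 12 to 58. Grip its 40 mm width, fingertips over z = 22 to clear the jaws. Either end may go first.
- pale_block: Bystander of the same make, size, origin and axes, but of pale wood with a dark oval medallion. Leave it where it stands.
- holder: Fixed aluminium bed 15 mm high, blue jaws. Origin: on the bench under the home plate's centre; +x: way in. Bed x -156..62 mm, y +-58. Jaws x -30..53, tops 33 over bench, 50 apart, plate play 2.5 mm sideways and up. Cheeks before them, 12 over bed, narrow from 96 apart (x -76) to 66. Set plate flat on the bed, origin x = -100, y within 8; slide +x. Home: x -2.5..+1 (end stop), z 15.
- catch (a joint): Sprung red catch: how far it is pressed down, m (0 up, 0.009 most). A tooth 22 mm wide in mid bed, 5.5 mm out of it: ramp from holder x = 25 to 34 mm, upright back at 37.5. The plate's leading end presses it down over the last 20 mm (spring 2 to 4 N; 4 to 10 N along the slide); it springs up in the window when home. A red thumb tab, moving with it, is outside the jaw at -y; not needed here.
Things that resemble listed ones, but are neither listed nor needed, are in the scene too. What is shaped like the red_block but orange, purple or turquoise is not meant.

How it is judged:
By the outcome, as a careful person would: the job done as asked, in the order asked, and still so for the second after the job is handed in, with the robot touching nothing.
It also fails if it takes over 42 s, if anything falls off the work surface, if the arm or the gripper's body presses on something with over 40 N, if the wrist force passes 120 N, or if a joint passes its speed limit or range.

## Working session

There is one attempt and no reset: what is moved stays moved. The work goes in short steps, Python scripts to look and compute and a tool call to move; the robot and the scene stay as the last step left them, time stands still between calls to the robot, and variables do not carry over. Pictures are saved under pics/ and viewed, about 8 in all and at most 12, crops included, and the job is handed in when it is done.

Besides the shell and the picture viewer there is one more tool, called after ">>>" as name([rows], argument=value, ...), one row to a line, values as JSON. play_rows: Moves the arm, as the interface text tells. Its arguments: {"type":"object","properties":{"increments":{"type":"array"}},"required":["increments"]}

```bash
mkdir -p pics; cat > h.py <<'E'
import numpy as np, cv2
from plant import manip
def cal(n):
    c=manip.get_calibration(n); return c, np.array(c["T"])
def look(n,f=None):
    c,T=cal(n); im=manip.grab_frame(n)
    if f: cv2.imwrite('pics/'+f,im)
    return im,c,T
def net(kind,q,n,T):
    for d in getattr(manip,kind)(q,n):
        p=T@np.r_[d["xyz"],1]; print(kind,q,n,round(d["p"],2),np.round(p[:3],4),'px',np.round(proj(manip.get_calibration(n),T,p[:3])))
def proj(c,T,P):
    p=np.linalg.inv(T)@np.r_[P,1]; s=p[:2]/p[2]; s=s*(1+c["k1"]*(s@s)); return np.array([c["fx"]*s[0]+c["cx"],c["fy"]*s[1]+c["cy"]])
def ray(c,T,u,v,z):
    d=np.array([(u-c["cx"])/c["fx"],(v-c["cy"])/c["fy"]]); s=d.copy()
    for _ in range(20): s=d/(1+c["k1"]*(s@s))
    r=T[:3,:3]@np.r_[s,1]; o=T[:3,3]; return o+r*(z-o[2])/r[2]
E
python3 - <<'E'
from h import *
ims=[]
for n in("scene","side"):
    im,c,T=look(n,n+'0.png')
    for q in("red_block","holder","catch"): net("tip_of",q,n,T)
    net("boxes_of","red_block",n,T)
s=manip.state();print(s["time"],s["tool_pos"],s["tool_rot"])
E
```

```text
tip_of red_block scene 0.76 [ 5.609e-01  4.319e-01 -3.000e-04] px [355. 151.]
tip_of red_block scene 0.65 [ 0.4146  0.1965 -0.0005] px [254. 189.]
tip_of red_block scene 0.6 [0.3531 0.0562 0.0012] px [195. 220.]
tip_of red_block scene 0.58 [0.6717 0.2278 0.0038] px [365. 226.]
tip_of red_block scene 0.55 [ 5.198e-01  3.039e-01 -5.000e-04] px [317. 177.]
tip_of holder scene 0.78 [ 0.6137 -0.1306  0.0018] px [248. 363.]Traceback (most recent call last):
  File "<stdin>", line 5, in <module>
  File "h.py", line 10, in net
    for d in getattr(manip,kind)(q,n):
             ~~~~~~~~~~~~~~~~~~~^^^^^
ValueError: it knows: holder, pale_block, red_block
```

View pics/scene0.png

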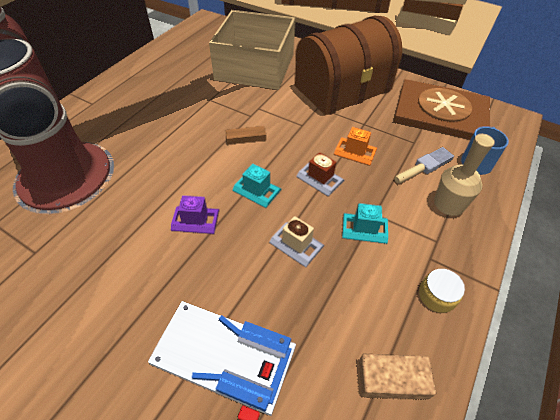

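The scene picture shows these look-alikes: orange (355,145), turquoise (256,182) and (367,220), purple (194,212), pale wood (297,238), and red-brown with a pale medallion (321,170). The last one fits the description. The holder is at (230,355), with its open end to the left. I'll confirm the block in an enlarged crop.

```bash
python3 - <<'E'
from h import *
im=cv2.imread('pics/scene0.png')
a=cv2.resize(im[135:205,285:355],(560,560),interpolation=cv2.INTER_CUBIC)
cv2.imwrite('pics/c1.png',a)
im,c,T=look("side",'side0.png')
for q in("red_block","holder"): net("tip_of",q,"side",T)
c,T=cal("scene")
for p in((182,303),(150,360),(262,413),(295,345)): print(p,ray(c,T,*p,0.015).round(4))
E
```

```text
tip_of red_block side 0.92 [0.3572 0.0567 0.0007] px [212. 253.]
tip_of red_block side 0.91 [0.4205 0.1989 0.0036] px [234. 206.]
tip_of red_block side 0.76 [0.5527 0.4312 0.0018] px [273. 145.]
tip_of red_block side 0.63 [5.257e-01 3.024e-01 5.000e-04] px [270. 176.]
tip_of holder side 0.76 [ 0.6171 -0.1344 -0.0017] px [341. 309.]
(182, 303) [ 0.4573 -0.1087  0.015 ]
(150, 360) [ 0.4763 -0.2149  0.015 ]
(262, 413) [ 0.6755 -0.1857  0.015 ]
(295, 345) [ 0.6676 -0.069   0.015 ]
```

View pics/c1.png

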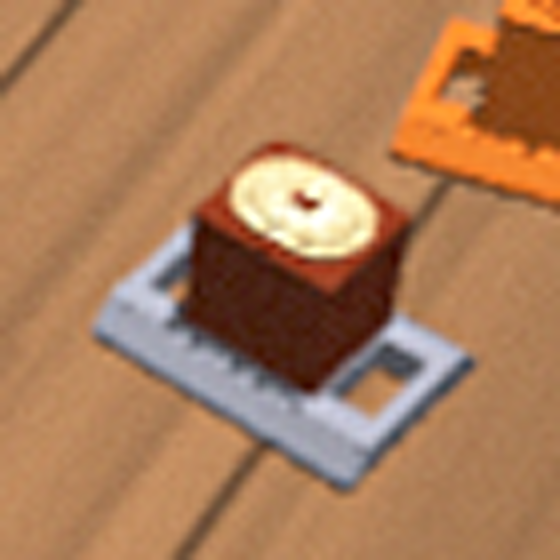

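View pics/side0.png

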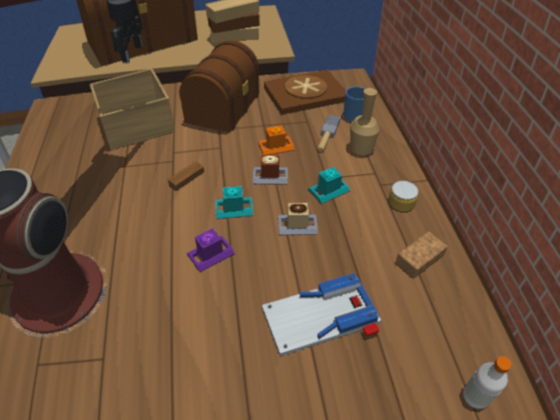

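The crop confirms it: red-brown wood, pale oval medallion, steel plate. The neighbour to the upper right is orange. The side view agrees.

```bash
cat >> h.py <<'E'
from scipy.spatial.transform import Rotation as Ro
def st():
    s=manip.state(); q=np.array(s["tool_rot"]); R=Ro.from_quat(np.r_[q[1:],q[0]]).as_matrix()
    return s,np.array(s["tool_pos"]),R
def go(x,y,z,yaw_y):
    "print tool-frame offset(mm) and twist so that TCP at xyz and tool y axis along world yaw (mod pi)"
    s,p,R=st(); off=R.T@(np.array([x,y,z])-p)*1e3
    a=np.arctan2(R[1,1],R[0,1]); d=(yaw_y-a+np.pi/2)%np.pi-np.pi/2
    print('t',round(s["time"],2),'pos',p.round(4),'offset',off.round(1),'twist',round(-d,4),'yaxis',round(a,4),'j6',round(s["joint_pos"][5],3),'F',np.round(s["contact_force"],1),'g',round(s["gripper_width"],3),'zdir',R[:,2].round(3))
E
python3 - <<'E'
from h import *
c,T=cal("scene")
P=[ray(c,T,285+a/8,135+b/8,0.0) for a,b in((95,330),(348,490),(472,360))]
print(np.round(P,4)); ctr=(P[0]+P[2])/2
d=P[1]-P[0]; e=P[2]-P[1]
print(ctr, np.linalg.norm(d),np.linalg.norm(e),np.arctan2(d[1],d[0]),np.arctan2(e[1],e[0]))
print(manip.get_calibration("wrist")["T"], st()[2])
go(.52,.303,.36,np.arctan2(e[1],e[0]))
E
```

```text
[[0.4778 0.2815 0.    ]
 [0.568  0.265  0.    ]
 [0.5772 0.3281 0.    ]]
[0.52749293 0.30479228 0.        ] 0.09165686415313083 0.06375554396256702 -0.18023613379103137 1.4259794374624313
[[ 2.92137262e-01  9.22542722e-01  2.52132399e-01  1.18341883e-01]
 [ 9.56376261e-01 -2.81659753e-01 -7.75385783e-02  6.17184099e-01]
 [-5.17102059e-04  2.63785349e-01 -9.64581268e-01  3.72528198e-01]
 [ 0.00000000e+00  0.00000000e+00  0.00000000e+00  1.00000000e+00]] [[-9.56568671e-01  2.91506932e-01 -2.92751060e-04]
 [ 2.91507066e-01  9.56568442e-01 -6.67613874e-04]
 [ 8.54223531e-05 -7.23957519e-04 -9.99999734e-01]]
t 0.3 pos [0.1821 0.5978 0.4043] offset [-409.1 -183.4   44.3] twist -0.151 yaxis 1.275 j6 -0.119 F [ 1.  -0.1  0.1] g 0.999 zdir [-0.    -0.001 -1.   ]
```

>>> play_rows([
  {"offset": [-36, -16, 4], "twist": -0.03, "grip": 1},
  {"offset": [-72, -32, 8], "twist": -0.06, "grip": 1},
  {"offset": [-108, -48, 12], "twist": -0.09, "grip": 1},
  {"offset": [-144, -64, 16], "twist": -0.12, "grip": 1},
  {"offset": [-180, -80, 20], "twist": -0.151, "grip": 1},
])

```text
time: 0.72
tool_pos: [0.332, 0.4675, 0.3846]
tool_rot: [0.0, 0.071, 0.997, 0.0]
contact_force: [0.6, -0.3, -0.6]
gripper_width: 0.999
```

```bash
python3 -c "
from h import *
go(.527,.304,.34,1.413)"
```

```text
t 0.72 pos [0.332  0.4675 0.3846] offset [-216.3 -134.1   44.6] twist 0.0151 yaxis 1.4281 j6 -0.605 F [ 0.6 -0.3 -0.6] g 0.999 zdir [ 0.  0. -1.]
```

>>> play_rows([
  {"offset": [-34, -21, 9], "twist": 0.015, "grip": 1},
  {"offset": [-68, -42, 18], "twist": 0.015, "grip": 1},
  {"offset": [-102, -63, 27], "twist": 0.015, "grip": 1},
  {"offset": [-136, -84, 36], "twist": 0.015, "grip": 1},
  {"offset": [-170, -105, 45], "twist": 0.015, "grip": 1},
])

```text
time: 1.13
tool_pos: [0.4853, 0.3389, 0.3395]
tool_rot: [0.0, 0.08, 0.997, 0.0]
contact_force: [0.5, 1.1, -0.2]
gripper_width: 1.002
```

>>> play_rows([
  {"offset": [-23, -14, 0], "twist": 0, "grip": 1},
  {"offset": [-46, -29, 0], "twist": 0, "grip": 1},
  {"offset": [-46, -29, 0], "twist": 0, "grip": 1},
  {"offset": [-46, -29, 0], "twist": 0, "grip": 1},
])

```text
time: 1.47
tool_pos: [0.5257, 0.3035, 0.3396]
tool_rot: [-0.0, 0.081, 0.997, 0.0]
contact_force: [-0.8, 0.4, -0.5]
gripper_width: 0.998
```

```bash
python3 -c "
from h import *
go(.527,.304,.34,1.413)
im,c,T=look('wrist','w1.png')
net('tip_of','red_block','wrist',T)"
```

```text
t 1.47 pos [0.5257 0.3035 0.3396] offset [-1.2  0.7 -0.4] twist -0.0045 yaxis 1.4085 j6 -1.008 F [-0.8  0.4 -0.5] g 0.998 zdir [-0.001  0.    -1.   ]
tip_of red_block wrist 0.88 [ 0.4169  0.1954 -0.0009] px [130.  79.]
tip_of red_block wrist 0.87 [ 0.6737  0.2243 -0.0026] px [228. 344.]
tip_of red_block wrist 0.78 [ 0.5261  0.3052 -0.0028] px [285. 187.]
tip_of red_block wrist 0.72 [ 0.5603  0.4299 -0.0023] px [430. 202.]
```

View pics/w1.png

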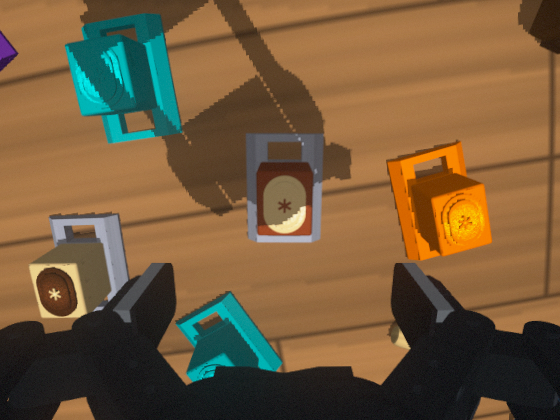

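The red block is centred at (285,190), between the fingers and nearly aligned with them. The pale block (70,280) and orange block (440,210) are clear of the path.

```bash
python3 -c "
from h import *
c,T=cal('wrist')
P=[ray(c,T,u,v,0) for u,v in((247,135),(323,134),(322,243),(248,243))]
print(np.round(P,4),np.mean(P,0))
d=P[0]-P[3];e=P[1]-P[0];f=P[1]-P[2]
print(np.linalg.norm(d),np.linalg.norm(e),[np.arctan2(x[1],x[0]) for x in (d,f,e)])
m=np.mean(P,0); go(m[0],m[1],.203,1.40)"
```

```text
[[0.4758 0.2824 0.    ]
 [0.4851 0.3448 0.    ]
 [0.5804 0.3313 0.    ]
 [0.5698 0.2657 0.    ]] [0.52777785 0.30604487 0.        ]
0.09549258261389224 0.06309802080694062 [np.float64(2.9653650175585864), np.float64(3.000178626202357), np.float64(1.4236928322137117)]
t 1.57 pos [0.5245 0.3048 0.3396] offset [ -3.1   1.7 136.6] twist 0.0113 yaxis 1.4113 j6 -1.008 F [ 0.3 -0.4  0.4] g 1.0 zdir [-0.  0. -1.]
```

>>> play_rows([
  {"offset": [-2, 1, 35], "twist": 0, "grip": 1},
  {"offset": [-2, 1, 70], "twist": 0, "grip": 1},
  {"offset": [-2, 1, 105], "twist": 0, "grip": 1},
  {"offset": [-2, 1, 125], "twist": 0, "grip": 1},
  {"offset": [-2, 1, 136], "twist": 0, "grip": 1},
])

```text
time: 1.98
tool_pos: [0.5244, 0.3057, 0.1997]
tool_rot: [-0.003, 0.079, 0.997, -0.001]
contact_force: [-0.4, -0.3, -1.1]
gripper_width: 1.0
```

>>> play_rows([
  {"offset": [0, 0, 0], "twist": 0, "grip": 1},
  {"offset": [0, 0, 0], "twist": 0, "grip": 0.3},
  {"offset": [0, 0, 0], "twist": 0, "grip": 0.3},
  {"offset": [0, 0, 0], "twist": 0, "grip": 0.2},
  {"offset": [0, 0, 0], "twist": 0, "grip": 0.2},
])

```text
time: 2.4
tool_pos: [0.5279, 0.3055, 0.2061]
tool_rot: [0.002, 0.08, 0.997, 0.001]
contact_force: [-3.5, 0.8, 44.1]
gripper_width: 0.46
```

>>> play_rows([
  {"offset": [0, 0, 0], "twist": 0, "grip": 0.2},
  {"offset": [0, 0, 0], "twist": 0, "grip": 0.2},
  {"offset": [0, 0, 0], "twist": 0, "grip": 0.2},
  {"offset": [0, 0, 0], "twist": 0, "grip": 0.2},
])

```text
time: 2.73
tool_pos: [0.5281, 0.3056, 0.2062]
tool_rot: [0.002, 0.08, 0.997, 0.001]
contact_force: [0.5, 0.4, 6.7]
gripper_width: 0.452
```

```bash
python3 -c "
from h import *
go(.527,.304,.32,1.413)"
```

```text
t 2.73 pos [0.5281 0.3056 0.2062] offset [   0.4   -1.5 -113.8] twist -0.002 yaxis 1.411 j6 -1.008 F [0.5 0.4 6.7] g 0.452 zdir [ 0.004  0.002 -1.   ]
```

>>> play_rows([
  {"offset": [0, 0, -15], "twist": 0, "grip": 0.2},
  {"offset": [0, 0, -45], "twist": 0, "grip": 0.2},
  {"offset": [0, 0, -80], "twist": 0, "grip": 0.2},
  {"offset": [0, 0, -115], "twist": 0, "grip": 0.2},
  {"offset": [0, 0, -150], "twist": 0, "grip": 0.2},
])

```text
time: 3.15
tool_pos: [0.5264, 0.3048, 0.3541]
tool_rot: [-0.001, 0.08, 0.997, -0.0]
contact_force: [0.9, 0.5, -2.6]
gripper_width: 0.457
```

```bash
python3 -c "
from h import *
go(.69,-.12,.36,1.741)"
```

```text
t 3.15 pos [0.5264 0.3048 0.3541] offset [-229.1 -393.3   -5.9] twist -0.3302 yaxis 1.4108 j6 -1.008 F [ 0.9  0.5 -2.6] g 0.457 zdir [-0.002 -0.001 -1.   ]
```

>>> play_rows([
  {"offset": [-17, -28, 0], "twist": 0, "grip": 0.2},
  {"offset": [-35, -60, 0], "twist": 0, "grip": 0.2},
  {"offset": [-53, -91, 0], "twist": 0, "grip": 0.2},
  {"offset": [-71, -122, 0], "twist": 0, "grip": 0.2},
  {"offset": [-89, -153, 0], "twist": 0, "grip": 0.2},
])

```text
time: 3.57
tool_pos: [0.5904, 0.1383, 0.353]
tool_rot: [-0.001, 0.08, 0.997, -0.0]
contact_force: [0.0, -0.8, -3.5]
gripper_width: 0.459
```

>>> play_rows([
  {"offset": [-18, -31, 0], "twist": 0, "grip": 0.2},
  {"offset": [-36, -62, 0], "twist": 0, "grip": 0.2},
  {"offset": [-54, -93, 0], "twist": 0, "grip": 0.2},
  {"offset": [-72, -124, 0], "twist": 0, "grip": 0.2},
  {"offset": [-90, -155, 0], "twist": 0, "grip": 0.2},
])

```text
time: 3.98
tool_pos: [0.6547, -0.0292, 0.3527]
tool_rot: [-0.001, 0.08, 0.997, 0.0]
contact_force: [0.5, 0.4, -3.9]
gripper_width: 0.455
```

>>> play_rows([
  {"offset": [-18, -31, 0], "twist": -0.08, "grip": 0.2},
  {"offset": [-34, -60, 0], "twist": -0.16, "grip": 0.2},
  {"offset": [-50, -85, 0], "twist": -0.24, "grip": 0.2},
  {"offset": [-50, -85, 0], "twist": -0.33, "grip": 0.2},
  {"offset": [-50, -85, 0], "twist": -0.33, "grip": 0.2},
])

```text
time: 4.4
tool_pos: [0.6905, -0.1213, 0.3523]
tool_rot: [-0.001, -0.084, 0.996, 0.0]
contact_force: [-0.8, 0.4, -3.3]
gripper_width: 0.453
```

```bash
python3 -c "
from h import *
go(.69,-.12,.36,1.741)
im,c,T=look('wrist','w2.png')
net('tip_of','holder','wrist',T)
net('tip_of','red_block','wrist',T)
cv2.imwrite('pics/w2b.png',cv2.resize(im,(784,588),interpolation=cv2.INTER_CUBIC))
np.save('T2.npy',T)"
```

```text
t 4.4 pos [ 0.6905 -0.1213  0.3523] offset [ 0.3  1.3 -7.7] twist -0.0014 yaxis 1.7396 j6 -2.02 F [-0.8  0.4 -3.3] g 0.453 zdir [-0.002  0.001 -1.   ]
tip_of holder wrist 0.89 [ 0.6172 -0.1344 -0.0063] px [282.  99.]
tip_of red_block wrist 0.63 [ 0.6867 -0.1169  0.1431] px [292. 236.]
```

View pics/w2b.png

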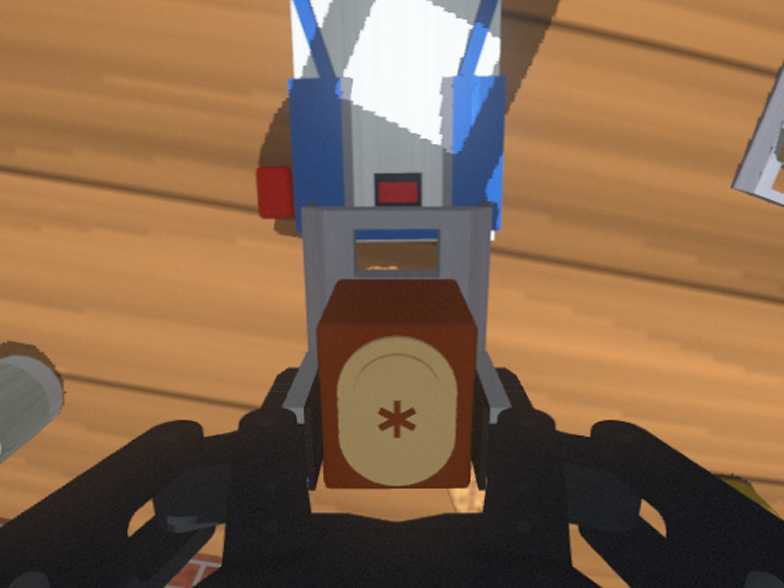

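The picture (scaled 1.4x) shows the plate held square. Its front edge runs (303,208)–(492,206). Jaw-top corners are at (290,79) and (505,77), the catch tooth is at (398,193), and the red tab is at (275,192).

```bash
python3 -c "
from h import *
c,_=cal('wrist');T=np.load('T2.npy')
r=lambda u,v,z: ray(c,T,u/1.4,v/1.4,z)[:2]
a=lambda d: round(np.arctan2(d[1],d[0]),4)
TL,TR,BL,BR=r(290,79,.033),r(505,77,.033),r(295,232,.033),r(502,232,.033)
print('jaw',TL,TR,BL,BR,np.linalg.norm(TL-TR),a(TR-TL),a(BL-TL),a(BR-TR))
IL,IR=r(341,79,.033),r(453,77,.033);IL2=r(351,206,.033)
print('inner',IL,IR,np.linalg.norm(IL-IR),a(IL2-IL))
print('tooth',r(398,193,.0205))
zb=.3523-.2062
F1,F2=r(303,208,zb),r(492,206,zb)
print('plate front',F1,F2,np.linalg.norm(F1-F2),a(F2-F1)); 
E1=r(318,380,zb+.012)
# block centre from front
n=a(F2-F1)-np.pi/2; print('ctr',(F1+F2)/2+.046*np.array([np.cos(n),np.sin(n)]))
S=r(0,0,0)
"
```

```text
jaw [ 0.59710307 -0.19390517] [ 0.57701143 -0.08176284] [ 0.67795538 -0.18125402] [ 0.65835551 -0.0656019 ] 0.11392794189633713 1.7481 0.1552 0.1961
inner [ 0.59278129 -0.16717816] [ 0.58186268 -0.10895193] 0.059241117940894275 0.227
tooth [ 0.64775509 -0.1271614 ]
plate front [ 0.64840631 -0.16040944] [ 0.63700832 -0.09722976] 0.06419957464547987 1.7493
ctr [ 0.6879764  -0.12065197]
```

```bash
python3 -c "
from h import *
go(.5206,-.1509,.24,1.748)"
```

```text
t 4.55 pos [ 0.6902 -0.1186  0.3529] offset [172.5  -3.4 113.1] twist -0.0084 yaxis 1.7396 j6 -2.016 F [ 0.2  0.5 -2.8] g 0.458 zdir [-0.001  0.001 -1.   ]
```

>>> play_rows([
  {"offset": [36, -1, 6], "twist": -0.008, "grip": 0.2},
  {"offset": [72, -2, 12], "twist": -0.008, "grip": 0.2},
  {"offset": [108, -2, 18], "twist": -0.008, "grip": 0.2},
  {"offset": [144, -2, 24], "twist": -0.008, "grip": 0.2},
  {"offset": [172, -2, 40], "twist": -0.008, "grip": 0.2},
])

```text
time: 4.97
tool_pos: [0.5197, -0.1495, 0.3151]
tool_rot: [0.001, -0.089, 0.996, -0.001]
contact_force: [0.8, -0.2, -3.0]
gripper_width: 0.457
```

>>> play_rows([
  {"offset": [0, 0, 30], "twist": 0, "grip": 0.2},
  {"offset": [0, 0, 60], "twist": 0, "grip": 0.2},
  {"offset": [0, 0, 72], "twist": 0, "grip": 0.2},
  {"offset": [0, 0, 72], "twist": 0, "grip": 0.2},
  {"offset": [0, 0, 72], "twist": 0, "grip": 0.2},
])

```text
time: 5.38
tool_pos: [0.5215, -0.1497, 0.2417]
tool_rot: [-0.0, -0.089, 0.996, 0.0]
contact_force: [0.5, -0.5, -2.7]
gripper_width: 0.456
```

```bash
python3 -c "
from h import *
go(.5206,-.1509,.221,1.748)
im,c,T=look('scene','s3.png')
go(.5206,-.1509,.221,1.748)
im2,c,T=look('side')
go(.5206,-.1509,.221,1.748)
a=cv2.resize(im[270:420,130:320],(760,600),interpolation=cv2.INTER_CUBIC)
cv2.imwrite('pics/c3.png',a)"
```

```text
t 5.38 pos [ 0.5215 -0.1497  0.2417] offset [ 1.1 -1.  20.7] twist 0.0015 yaxis 1.7495 j6 -2.166 F [ 0.5 -0.5 -2.7] g 0.456 zdir [-0.001  0.    -1.   ]
t 5.43 pos [ 0.5223 -0.1502  0.2432] offset [ 1.8 -0.4 22.2] twist 0.0016 yaxis 1.7496 j6 -2.167 F [-0.3  0.3 -1.7] g 0.453 zdir [ 0.002 -0.001 -1.   ]
t 5.48 pos [ 0.5226 -0.1504  0.2439] offset [ 2.2 -0.1 22.9] twist 0.0015 yaxis 1.7495 j6 -2.167 F [ 0.5  0.2 -2.7] g 0.453 zdir [ 0.003 -0.001 -1.   ]
```

View pics/c3.png

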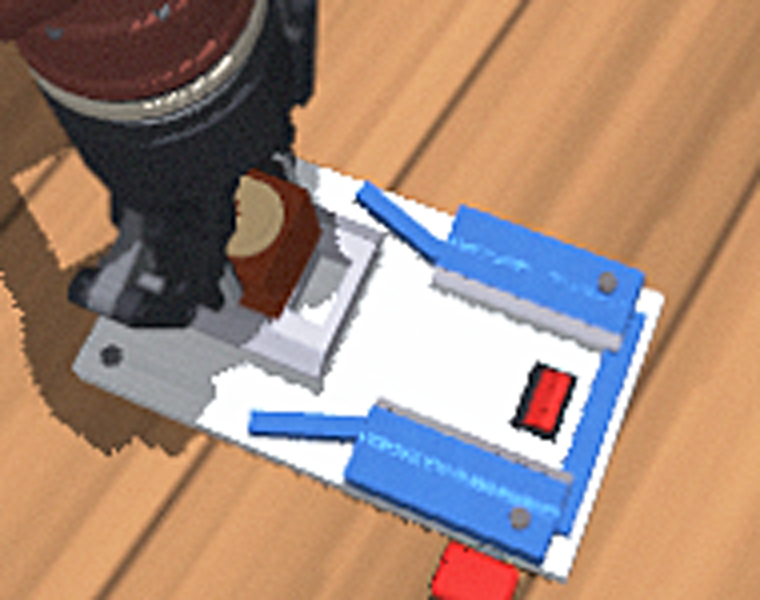

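The plate hovers centred over the open end, square to the jaws (plate front edge at about (350,305) in the crop). I'll lower it until it touches.

>>> play_rows([
  {"offset": [1, 0, 10], "twist": 0, "grip": 0.2},
  {"offset": [1, 0, 16], "twist": 0, "grip": 0.2},
  {"offset": [1, 0, 20], "twist": 0, "grip": 0.2},
  {"offset": [1, 0, 20], "twist": 0, "grip": 0.2},
  {"offset": [1, 0, 20], "twist": 0, "grip": 0.2},
])

```text
time: 5.9
tool_pos: [0.5205, -0.1506, 0.2215]
tool_rot: [-0.0, -0.089, 0.996, 0.0]
contact_force: [-0.3, -0.2, -3.6]
gripper_width: 0.457
```

>>> play_rows([
  {"offset": [0, 0, 1], "twist": 0, "grip": 0.2},
  {"offset": [0, 0, 2], "twist": 0, "grip": 0.2},
  {"offset": [0, 0, 2], "twist": 0, "grip": 0.2},
])

```text
time: 6.15
tool_pos: [0.5211, -0.1509, 0.2213]
tool_rot: [0.001, -0.089, 0.996, -0.0]
contact_force: [-1.2, 1.7, 4.5]
gripper_width: 0.455
```

>>> play_rows([
  {"offset": [-6, 0, 0], "twist": 0, "grip": 0.2},
  {"offset": [-12, 0, 0], "twist": 0, "grip": 0.2},
  {"offset": [-18, 0, 0], "twist": 0, "grip": 0.2},
  {"offset": [-24, 0, 0], "twist": 0, "grip": 0.2},
  {"offset": [-30, 0, 0], "twist": 0, "grip": 0.2},
])

```text
time: 6.57
tool_pos: [0.551, -0.1456, 0.2213]
tool_rot: [0.001, -0.089, 0.996, -0.001]
contact_force: [-2.1, -0.9, 6.1]
gripper_width: 0.457
```

```bash
python3 -c "
from h import *
go(.6190,-.1333,.221,1.748)"
```

```text
t 6.57 pos [ 0.551  -0.1456  0.2213] offset [-69.1   0.    0.4] twist 0.001 yaxis 1.749 j6 -2.138 F [-2.1 -0.9  6.1] g 0.457 zdir [ 0.002 -0.001 -1.   ]
```

Smooth so far, and on line. I'll carry on to the jaw mouth.

>>> play_rows([
  {"offset": [-5, 0, 0], "twist": 0, "grip": 0.2},
  {"offset": [-10, 0, 0], "twist": 0, "grip": 0.2},
  {"offset": [-15, 0, 0], "twist": 0, "grip": 0.2},
  {"offset": [-20, 0, 0], "twist": 0, "grip": 0.2},
  {"offset": [-25, 0, 0], "twist": 0, "grip": 0.2},
])

```text
time: 6.98
tool_pos: [0.5756, -0.1411, 0.2213]
tool_rot: [0.001, -0.089, 0.996, -0.001]
contact_force: [-1.9, -0.2, 5.7]
gripper_width: 0.458
```

>>> play_rows([
  {"offset": [-5, 0, 0], "twist": 0, "grip": 0.2},
  {"offset": [-10, 0, 0], "twist": 0, "grip": 0.2},
  {"offset": [-15, 0, 0], "twist": 0, "grip": 0.2},
  {"offset": [-20, 0, 0], "twist": 0, "grip": 0.2},
  {"offset": [-25, 0, 0], "twist": 0, "grip": 0.2},
])

```text
time: 7.4
tool_pos: [0.6001, -0.1367, 0.2213]
tool_rot: [0.001, -0.089, 0.996, -0.001]
contact_force: [-4.8, -1.0, 7.3]
gripper_width: 0.459
```

```bash
python3 -c "
from h import *
go(.6190,-.1333,.221,1.748)"
```

```text
t 7.4 pos [ 0.6001 -0.1367  0.2213] offset [-19.2   0.    0.3] twist 0.0011 yaxis 1.7491 j6 -2.094 F [-4.8 -1.   7.3] g 0.459 zdir [ 0.001 -0.001 -1.   ]
```

>>> play_rows([
  {"offset": [-5, 0, 0], "twist": 0, "grip": 0.2},
  {"offset": [-9, 0, 0], "twist": 0, "grip": 0.2},
  {"offset": [-13, 0, 0], "twist": 0, "grip": 0.2},
  {"offset": [-16, 0, 0], "twist": 0, "grip": 0.2},
  {"offset": [-18, 0, 0], "twist": 0, "grip": 0.2},
])

```text
time: 7.82
tool_pos: [0.6179, -0.1334, 0.2213]
tool_rot: [0.001, -0.089, 0.996, -0.001]
contact_force: [-3.0, -0.5, 6.4]
gripper_width: 0.457
```

>>> play_rows([
  {"offset": [-1, 0, 0], "twist": 0, "grip": 0.2},
  {"offset": [-2, 0, 0], "twist": 0, "grip": 0.2},
  {"offset": [-2, 0, 0], "twist": 0, "grip": 0.2},
])

```text
time: 8.07
tool_pos: [0.6193, -0.1332, 0.2213]
tool_rot: [-0.0, -0.089, 0.996, -0.001]
contact_force: [-6.0, -1.4, 8.4]
gripper_width: 0.458
```

>>> play_rows([
  {"offset": [-1, 0, 0], "twist": 0, "grip": 0.2},
  {"offset": [-2, 0, 0], "twist": 0, "grip": 0.2},
  {"offset": [-2, 0, 0], "twist": 0, "grip": 0.2},
])

```text
time: 8.32
tool_pos: [0.6204, -0.1332, 0.2214]
tool_rot: [-0.003, -0.089, 0.996, -0.001]
contact_force: [-12.3, -2.9, 14.3]
gripper_width: 0.46
```

```bash
python3 -c "
from h import *
go(.6190,-.1333,.221,1.748)
im,c,T=look('scene','s4.png')
a=cv2.resize(im[310:420,200:320],(654,600),interpolation=cv2.INTER_CUBIC)
cv2.imwrite('pics/c4.png',a)"
```

```text
t 8.32 pos [ 0.6204 -0.1332  0.2214] offset [1.4 0.2 0.4] twist 0.0019 yaxis 1.7499 j6 -2.077 F [-12.3  -2.9  14.3] g 0.46 zdir [-0.005 -0.002 -1.   ]
```

View pics/c4.png

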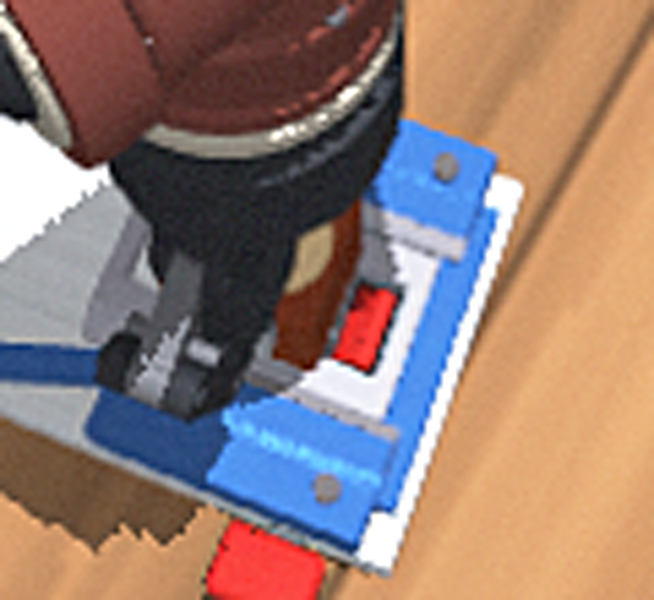

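The plate meets the end stop and the red catch shows in the window at (368,325) in the crop. The axial force rose to 12 N at the stop. I'll ease off, release and lift.

>>> play_rows([
  {"offset": [2, 0, -1], "twist": 0, "grip": 0.2},
  {"offset": [2, 0, -1], "twist": 0, "grip": 0.6},
  {"offset": [2, 0, -1], "twist": 0, "grip": 0.8},
  {"offset": [2, 0, -1], "twist": 0, "grip": 0.8},
  {"offset": [2, 0, -1], "twist": 0, "grip": 0.8},
])

```text
time: 8.78
tool_pos: [0.619, -0.1327, 0.2205]
tool_rot: [0.0, -0.089, 0.996, 0.0]
contact_force: [-0.0, 0.3, 0.1]
gripper_width: 0.803
```

>>> play_rows([
  {"offset": [0, 0, 0], "twist": 0, "grip": 0.8},
  {"offset": [0, 0, -10], "twist": 0, "grip": 0.8},
  {"offset": [0, 0, -30], "twist": 0, "grip": 0.8},
  {"offset": [0, 0, -60], "twist": 0, "grip": 0.8},
  {"offset": [0, 0, -95], "twist": 0, "grip": 0.8},
])

```text
time: 9.2
tool_pos: [0.6181, -0.1326, 0.315]
tool_rot: [-0.002, -0.089, 0.996, 0.001]
contact_force: [1.0, 0.1, -0.4]
gripper_width: 0.796
```

>>> play_rows([
  {"offset": [30, 0, -30], "twist": 0, "grip": 0.8},
  {"offset": [60, 0, -50], "twist": 0, "grip": 0.8},
  {"offset": [95, 0, -60], "twist": 0, "grip": 0.8},
  {"offset": [130, 0, -60], "twist": 0, "grip": 0.8},
  {"offset": [130, 0, -60], "twist": 0, "grip": 0.8},
])

```text
time: 9.62
tool_pos: [0.487, -0.156, 0.3765]
tool_rot: [-0.0, -0.088, 0.996, -0.0]
contact_force: [0.0, -0.1, -1.2]
gripper_width: 0.798
```

```bash
python3 -c "
from h import *
go(.6190,-.1333,.221,1.748)
im,c,T=look('scene','s5.png')
net('tip_of','red_block','scene',T)
net('tip_of','pale_block','scene',T)
a=cv2.resize(im[300:420,190:310],(600,600),interpolation=cv2.INTER_CUBIC)
cv2.imwrite('pics/c5.png',a)"
```

```text
t 9.62 pos [ 0.487  -0.156   0.3765] offset [-134.1   -0.7  155.4] twist -0.0009 yaxis 1.7471 j6 -2.202 F [ 0.  -0.1 -1.2] g 0.798 zdir [-0.001 -0.001 -1.   ]
tip_of red_block scene 0.98 [0.6726 0.2252 0.0038] px [365. 227.]
tip_of red_block scene 0.93 [ 0.6116 -0.1319  0.0133] px [247. 360.]
tip_of red_block scene 0.84 [0.4159 0.1966 0.0006] px [255. 189.]
tip_of red_block scene 0.64 [ 5.609e-01  4.280e-01 -3.000e-04] px [355. 152.]
tip_of red_block scene 0.64 [0.3536 0.0583 0.0009] px [195. 220.]
tip_of pale_block scene 0.88 [ 5.669e-01  1.172e-01 -4.000e-04] px [296. 244.]
tip_of pale_block scene 0.71 [ 6.165e-01 -1.350e-01 -1.000e-04] px [248. 366.]
```

View pics/c5.png

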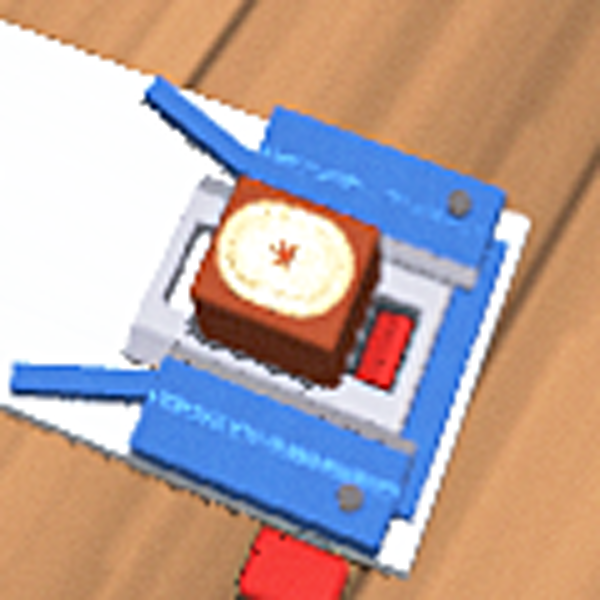

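The block sits between the jaws with the plate against the stop, and the red tooth is in the window at (388,348). As a check that the catch is fully up, I'll compare the tab and tooth pixels with the first picture.

```bash
python3 -c "
from h import *
for f in('scene0','s3','s4','s5'):
    im=cv2.imread('pics/%s.png'%f).astype(int); b,g,r=im[...,0],im[...,1],im[...,2]
    m=((r>140)&(g<60)&(b<60)).astype(np.uint8); m[:340]=0; m[:,:225]=0
    n,_,s,c=cv2.connectedComponentsWithStats(m)
    print(f,[(s[i].tolist(),c[i].round(1).tolist()) for i in range(1,n) if s[i,4]>15])
"
```

```text
scene0 [([261, 363, 11, 14, 94], [266.6, 369.4]), ([238, 405, 21, 15, 217], [247.7, 413.5])]
s3 [([261, 363, 11, 15, 87], [266.0, 369.4]), ([238, 405, 21, 15, 73], [246.9, 412.3])]
s4 [([261, 363, 10, 15, 60], [265.2, 370.3]), ([238, 405, 8, 15, 30], [240.9, 412.6]), ([247, 407, 12, 13, 25], [254.4, 412.1])]
s5 [([261, 363, 11, 14, 88], [266.3, 369.3]), ([238, 405, 21, 15, 96], [247.1, 412.3])]
```

The tooth's and tab's pixel boxes match the unpressed ones in the first picture, so the catch is up. Handing in.

```bash
python3 -c "
from plant import manip
print(manip.job_done())"
```

```text
the job is handed in; nothing more can be done
None
```

The red-brown block with the pale medallion is mounted in the holder, and I handed the job in at about 9.7 s. I gripped it by its 40 mm width and set its plate down at holder x ≈ -100 mm. I then slid it under the jaws to the end stop, eased off, let go and moved the arm clear.

**Last checks:**
- **Seating:** the plate is against the stop and the red tooth shows in its window. The force along the slide rose to about 12 N at the stop.
- **Catch:** the tooth's and thumb tab's outlines match the first picture within a pixel, so the catch is up.
- **Block position:** the network puts the block's origin about 5 mm from the home position I had measured. That is roughly the network's 4 mm accuracy, and the picture shows the block home.
- **Release:** the contact force read about zero after letting go, and the arm ended well clear of the holder.
- **Pale block:** I never touched it, and the network still finds it where the first picture showed it. A second, weaker pale-block report (0.71) fell on the red block in the holder, which I took as a false one.

**One thing that went less cleanly:** closing the gripper on the block gave a brief 44 N upward wrist force, which I put down to the pads swinging forward as they closed. It settled to 7 N before I lifted.

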